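Hasp and lock the specimen carrier with the slotted key

ROBOT

A 7-joint arm with a two-finger parallel gripper is mounted at the origin on a cart in front of the work surface, level with it; the furniture and walls round the work are solid. World frame = base frame: x ahead of the robot, y to its left, z up, the work surface at z = 0. Lengths are in m, angles in rad, forces in N, time in s.
With the tool pointing down it reaches from about 0.4 to 0.875 m from the base axis. Payload 19.3 kg.
Tool frame: the origin (TCP) lies at the very end of the fingers, on their centre line; the grasp point (between the pads) lies 19 mm behind it; z points along the fingers, y is the line along which they close (so a half turn about z gives the same grasp; the last joint's range is limited). The gripper opens to 85 mm and grips with 20 to 120 N. Pads are 22 mm wide; open, the fingers measure 114 mm over their backs; the gripper's body (76 mm by 85 mm) begins 54 mm behind the grasp point. The pads swing forward as they close: fully open they stand 13 mm farther back than shut.
Start: joints at [1.049, 0.521, -0.036, 1.599, 0.021, 1.021, -0.113], TCP at [0.273, -0.562, 0.231] pointing down, gripper open.
Joint ranges: [-2.91, 2.91], [-0.3, 2.13], [-1.5, 1.42], [0.17, 2.43], [-1.26, 4.41], [0.16, 1.93], [-2.52, 2.52]. Speed limits (rad/s): [1.89, 1.89, 2.39, 2.39, 3.01, 3.01, 3.01].

INTERFACE

Orientations are given as a unit quaternion [w, x, y, z].
In Python, from workcell import move_ptp, line_to, move_j, open_jaws, grab, wait, ik, camera, camera_info, Unreachable, sign_off, read_t, read_joints, read_joint_vel, read_joint_efforts, read_ee_pos, read_eef_rot, read_wrist_force, read_torque, read_opening, read_grip_force gives the robot as it stands. The module is installed in compiled form; this text tells all that it offers. Calls block until the motion is done:
- move_ptp(position, orientation): joint-space move of the TCP to a pose.
- line_to(position, ori=None, velocity=0.15, f_stop=None): straight line of the TCP; ori=None keeps the orientation; velocity is the mean speed in m/s. With f_stop (N) it stops when the force on the tool has changed by that much, and returns True; else False.
- move_j(angles): joint-space move.
- open_jaws() and grab(grasp_force=None): open the fingers fully, or close them until they stop; grasp_force is the grip in N (None keeps the last).
- wait(seconds).
- ik(position, orientation): joint angles nearest the present ones, or None.
- camera(name): name is "scene" or "top" or "wrist"; returns (picture, depth): 420x560x3 uint8, red, green, blue; 420x560 float32, m along the optical axis (not along the pixel's ray), 0 where there is no reading.
- camera_info(name): a dict with "vertical_fov" (degrees; the focal length in pixels is half the picture's height over the tangent of half this angle, whatever the lens; pixels are square), "cx", "cy" (the principal point, pixels), "rvec" (rotation vector, rad) and "tvec" (3), from world to camera coordinates, as OpenCV has them; the wrist camera has in their place "T_tool_cam" (4x4, takes a point from camera to tool coordinates, whose origin is the TCP and whose axes are the flange's). Camera axes: x right, y down, z forward; pixel columns grow to the right and rows downward; lengths in m; the calibration is good to about 2 mm. A picture is of the moment at which its call begins: read the wrist's pose just before it. camera_info takes no time and is no camera call.
A pose or a line that the arm cannot do raises Unreachable and nothing moves.
- sign_off(): hands the job in; it is judged then, once.
Readings, each from a call of its own:
- read_t(): time.
- read_joints(): joint angles.
- read_joint_vel(): joint speeds.
- read_joint_efforts(): joint torques, N m.
- read_ee_pos(): TCP position.
- read_eef_rot(): TCP orientation.
- read_wrist_force(): force on the tool from outside, world axes, zero at the start.
- read_torque(): the same for the moment, N m.
- read_opening(): opening from 0.0 (shut) to 1.0 (fully open).
- read_grip_force(): force on a finger pad.
Only numpy, scipy, OpenCV 4.12 (cv2) and the standard library are available. Lean on these libraries where they do the work, as an engineer would, in place of code of your own. Each camera call takes 0.05 s, during which the arm holds its last target. There are 200 camera calls.

TASK

Secure the specimen carrier: swing its open hasp strap fully down over the lock stud into its catch, then with the orange slotted key push the sprung stud in and turn it a quarter turn clockwise until it is fully home and springs back up. Finally stand the key back in its stand, fully down, and let go; leave the tape roll and the marker where they are.

Things in the scene. Friction and masses are not known exactly. Their poses are not given: they have to be found in the camera images.
- carrier: Closed specimen carrier, blue box, grey lid, 130 (x) x 170 (y) x 60 (z) mm, fixed. Origin under its centre, z up; lid top at z = 60 mm. The lock stud stands at the lid's centre. The hasp's catch is two dark cheeks 10 mm high, inner faces 41 mm apart in x, at y = -22 to -40 mm, with a pad between them on which the strap comes to rest.
- hasp (a joint): Angle of the steel hasp strap (rad): 0 = closed, flat in its catch; grows as it lifts, 1.57 = upright, at most 1.9; starts at 0.9 to 1.6. Axis along the carrier's x; closed, it points from the hinge to the carrier's -y. Strap 36 mm wide, 4 mm thick, 101 mm long, red roll 7 mm thick at its end; its slot, 36 x 20 mm, clears the lock head. Stays where it is left (friction 0.045 N m).
- hasp_hinge (a point): Point on the hasp's hinge axis (mid width and mid thickness of the strap), fixed on the carrier at (0, 52, 64) mm; the stud's axis is 52 mm from it. Axes as the carrier.
- hasp_end (a point): Point on the strap's outer (upper when closed) face, at mid width, 85 mm from the hinge, on the solid end plate that reaches from 69 to 97 mm: the place to push. Moves with the strap.
- cam (a joint): Turn of the brass lock head (rad): 0 = unlocked (its long side along the carrier's y), grows clockwise from above, pi/2 = locked, at a hard stop. Starts at 0 to 0.08. Friction 0.03 N m. A hidden bayonet blocks turning past about 0.15 unless the head is pressed in over 4.5 mm, and keeps it down from there to about 1.5; beyond that it can spring up, seated.
- cam_press (a joint): How far the lock head is pressed in (m): 0 = up, at most 0.0075. Spring: about 5 N to begin, 10 N at 5 mm, 12.5 N at the bottom; the bayonet may hold it at 3 to 4.5 mm in between.
- cam_slot (a point): Centre of the slot's mouth on top of the lock head, 25 mm above the lid when up; z up, y along the slot, turns with the head. Head 14.5 x 27 mm; slot 5.5 mm wide, 22 mm long with closed ends, 7.5 mm deep. The key's blade has about 0.17 rad of play either way in it, so the key must turn that much farther than the head.
- key: Orange slotted key, upright in its stand, 60 g (+-30 %). Origin at the centre of the blade's tip, z up to the handle. Blade 3 mm thick (x), 15 mm wide (y), 28 mm long; dark collar 15 x 26 mm at z = 28 to 34 mm; handle 14 mm (x) by 24 mm (y), z = 34 to 92 mm, to be gripped across its x. Both ways round are alike.
- key_grip (a point): Point on the key's axis in the handle, 67 mm above the blade's tip: grip here.
- key_stand: Black stand fixed to the worktop: foot 70 x 70 x 6 mm, block 40 x 50 mm up to 40 mm. Origin under its centre. The key stands in its pocket, 9 mm (x) by 21 mm (y), 34 mm deep; the key's collar rests on the block's top, so the tip is then 12 mm above the worktop.
- stand_mouth (a point): Centre of the pocket's mouth on the stand's top, 40 mm above the worktop; axes as the stand.
- tape_roll: Roll of tan tape lying flat, 104 x 102 x 25 mm, bystander. Origin under its centre.
- marker: Red and white marker pen lying down, 17 x 135 x 16 mm, bystander near the front edge. Origin under its centre.
Things that resemble listed ones, but are neither listed nor needed, are in the scene too. Of the things like the key_stand, leave any that is green; of the rest the larger one is meant. Of the things like the key, leave any that is pink; of the rest the smaller one is meant.

How it is judged:
On the way, in this order (a step that is already met when the one before it is completed fails the run):
1. the hasp lies closed (under 0.06 rad) with the lock not yet turned (value of joint hasp below 0.06 rad and value of joint cam below 0.3 rad), for 0.2 s.
2. the key, touching the lock, has turned it past 0.6 rad (value of joint cam above 0.6 rad and contact force between key and carrier above 0.5 N), for 0.02 s.
At the end, for the whole second after the job is handed in: Hasp closed to within 0.06 rad; lock head turned beyond 1.45 rad and sprung up to within 1.5 mm; key at rest upright (within 0.12 rad) in its stand's pocket, its tip at least 24 mm below the mouth and within 10 mm of its centre (value of joint hasp below 0.06 rad and value of joint cam above 1.45 rad and value of joint cam_press below 0.0015 m and horizontal distance between key and stand_mouth below 0.01 m and z of key in the frame of stand_mouth below -0.024 m and angle between key's own z axis and vertical below 0.12 rad and linear speed of key below 0.02 m/s); the robot touches nothing.
It fails at once if the lock is turned (beyond 0.4 rad) while the hasp is open (beyond 0.15 rad) (value of joint cam above 0.4 rad and value of joint hasp above 0.15 rad).
It fails at once if the tape roll or the marker is moved more than 30 mm (distance of any of tape_roll, marker from where it was at the start of the episode above 0.03 m).
It fails at once if the lock is forced round (between 0.3 and 1.3 rad) while pressed in less than 3.2 mm (value of joint cam between 0.3 and 1.3 rad and value of joint cam_press below 0.0032 m).
It also fails if it takes over 70 s, if anything falls off the work surface, if the arm or the gripper's body presses on something with over 40 N, if the wrist force passes 120 N, or if a joint passes its speed limit or range.

## Working session

There is one attempt and no reset: what is moved stays moved. The work goes in short steps, each a Python script; the robot and the scene stay as the last script left them, time stands still between calls to the robot, and variables do not carry over. Pictures are saved under pics/ and viewed, at most 10 in all, crops included, and the job is handed in when it is done.

```bash
mkdir -p pics; cat > h.py <<'E'
import numpy as np, cv2
from scipy.spatial.transform import Rotation as R
from workcell import *
def K(name):
    i=camera_info(name); f=210/np.tan(np.radians(i["vertical_fov"])/2); return f,i["cx"],i["cy"],i
def campose(name):
    f,cx,cy,i=K(name)
    if name=="wrist":
        q=np.array(read_eef_rot()); T=np.eye(4); T[:3,:3]=R.from_quat(q[[1,2,3,0]]).as_matrix(); T[:3,3]=read_ee_pos()
        return T@np.array(i["T_tool_cam"])
    Rm=cv2.Rodrigues(np.array(i["rvec"],float))[0]; T=np.eye(4); T[:3,:3]=Rm.T; T[:3,3]=-Rm.T@np.array(i["tvec"]).ravel(); return T
def shot(name):
    T=campose(name); im,d=camera(name); return im,d,T
def cloud(name,d,T):
    f,cx,cy,_=K(name); v,u=np.mgrid[:420,:560]
    P=np.stack([(u-cx)/f*d,(v-cy)/f*d,d],-1)@T[:3,:3].T+T[:3,3]; P[d<=0]=np.nan; return P
def ray(name,T,u,v,z):
    f,cx,cy,_=K(name); r=T[:3,:3]@np.array([(u-cx)/f,(v-cy)/f,1]); return T[:3,3]+r*(z-T[2,3])/r[2]
def save(n,im): cv2.imwrite("pics/"+n+".png",im[:,:,::-1])
def quat(yaw): # tool down, tool y axis along world yaw+90 
    q=(R.from_euler('z',yaw)*R.from_euler('x',np.pi)).as_quat(); return [q[3],q[0],q[1],q[2]]
E
python3 - <<'E'
from h import *
for n in("scene","top"):
    im,d,T=shot(n); save(n,im); np.savez("pics/"+n,im=im,d=d,T=T); print(n,camera_info(n),T[:3,3],(d>0).mean())
print(camera_info("wrist"),read_eef_rot(),read_ee_pos(),read_t())
E
```

```text
scene {'vertical_fov': 55.216203094347875, 'cx': 280.46638709835975, 'cy': 210.71063815561632, 'rvec': array([ 2.05415332, -0.59039138,  0.30827791]), 'tvec': array([-0.34349342,  0.28414466,  0.53635491])} [ 0.13862838 -0.44676526  0.51728665] 0.996016156462585
top {'vertical_fov': 52.992326622383835, 'cx': 286.2692832222555, 'cy': 212.3806836369092, 'rvec': array([ 2.12172415, -2.13727441,  0.16755664]), 'tvec': array([0.15833108, 0.51525141, 0.96270377])} [0.34884069 0.14497437 1.03665033] 0.9961309523809524
{'vertical_fov': 64.3904802057254, 'cx': 277.82029209583425, 'cy': 211.63683067098398, 'T_tool_cam': array([[-7.43001910e-05, -9.63082554e-01, -2.69206221e-01,
         6.89432463e-02],
       [ 9.99999972e-01, -1.07603189e-05, -2.37502362e-04,
         2.76034534e-04],
       [ 2.25837637e-04, -2.69206231e-01,  9.63082527e-01,
        -1.41268035e-01],
       [ 0.00000000e+00,  0.00000000e+00,  0.00000000e+00,
         1.00000000e+00]])} [-5.02493699e-04  9.74597705e-01  2.23962130e-01 -1.58212082e-04] [ 0.27270064 -0.56203901  0.23077388] 0.1
```

View pics/scene.png

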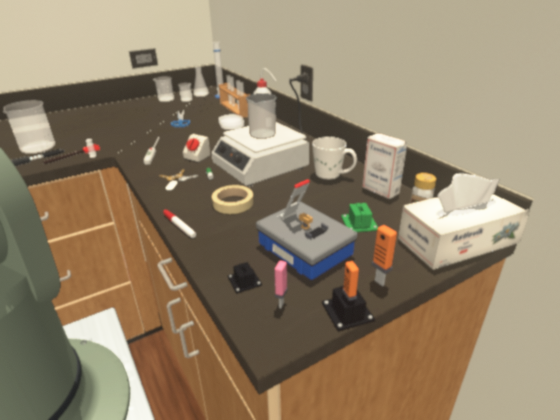

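View pics/top.png

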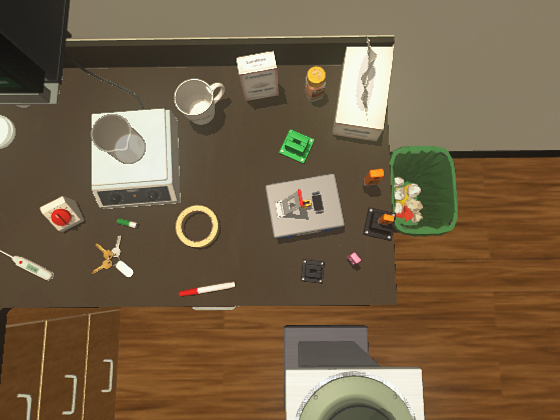

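Scene: carrier at about (305,238) with its strap up. The orange key in the larger black stand is at (350,285); there are also a bigger orange key at (384,250), a pink key, a green stand and a small black stand. Top: carrier (305,207), stand (380,222), tape (197,226), marker (207,289).

```bash
cat > m.py <<'E'
from h import *
def rect(P2): 
    r=cv2.minAreaRect((P2*1000).astype(np.float32)); b=cv2.boxPoints(r); e=b[1]-b[0]; g=b[2]-b[1]
    L=e if np.hypot(*e)>np.hypot(*g) else g
    a=np.degrees(np.arctan2(L[1],L[0]))%180
    return np.round(r[0],1),np.round(r[1],1),round(a,1)
if __name__=="__main__":
  for n in("top","scene"):
    z=np.load(f"pics/{n}.npz"); im,d,T=z["im"],z["d"],z["T"]; P=cloud(n,d,T); h=cv2.cvtColor(im,cv2.COLOR_RGB2HSV)
    H,S,V=[h[...,i].astype(int) for i in range(3)]
    box=(P[...,0]>.3)&(P[...,0]<.75)&(P[...,1]>-.4)&(P[...,1]<.3)
    def comps(name,m,mn=15):
        k,l,s,c=cv2.connectedComponentsWithStats((m&box).astype(np.uint8))
        for i in range(1,k):
            if s[i,4]>mn:
                q=P[l==i]; print(n,name,s[i].tolist(),"zmin/max",np.round(np.nanpercentile(q[:,2],[2,50,98])*1000),*rect(q[:,:2]))
    comps("orange",(H>4)&(H<16)&(S>190)&(V>120))
    comps("lid",(abs(P[...,2]-.06)<.006)&(S<60),300)
    comps("blocktop",(abs(P[...,2]-.04)<.006)&(V<90),40)
    comps("strap",(P[...,2]>.07)&(P[...,2]<.18)&(S<70)&(abs(P[...,1])<.25),40)
    comps("red",((H<4)|(H>174))&(S>150)&(P[...,2]>.05),10)
    comps("brass",(H>14)&(H<26)&(S>90)&(P[...,2]>.07)&(P[...,2]<.1),10)
    comps("tape",(abs(P[...,2]-.025)<.006),300)
    print(n,"table z",np.nanmedian(P[box][:,2]))
E
python3 m.py
```

```text
top orange [365, 169, 19, 16, 104] zmin/max [ 56. 104. 124.] [590.3 -47.9] [17.9 30.8] 94.0
top orange [379, 214, 15, 10, 50] zmin/max [ 57.  95. 104.] [492.5 -74. ] [22.5 12.3] 75.8
top lid [265, 174, 80, 64, 3360] zmin/max [55. 59. 63.] [531.6 112. ] [130.  168.9] 99.5
top blocktop [371, 212, 23, 21, 222] zmin/max [35. 39. 44.] [493.1 -74.9] [50.  40.1] 76.7
top strap [335, 112, 51, 18, 631] zmin/max [80. 84. 87.] [737.  -22.8] [114.6  42.5] 81.9
top strap [280, 192, 21, 24, 220] zmin/max [ 71. 101. 144.] [526.6 146.3] [38.2 37.8] 12.1
top red [298, 190, 5, 16, 48] zmin/max [148. 155. 158.] [529.4 123.8] [33.3  6. ] 9.8
top brass [301, 199, 10, 9, 45] zmin/max [75. 83. 87.] [532.  109.9] [14.4 22.5] 97.8
top table z -0.00011875955187345966
scene lid [256, 202, 101, 59, 2780] zmin/max [55. 61. 63.] [531.7 111. ] [130.7 170.6] 99.3
scene blocktop [257, 229, 100, 37, 142] zmin/max [39. 43. 46.] [499.2  76. ] [ 99.8 206.3] 136.4
scene blocktop [372, 263, 20, 10, 50] zmin/max [38. 43. 45.] [584.7 -54. ] [15.9 35. ] 123.7
scene blocktop [333, 285, 33, 25, 413] zmin/max [35. 40. 44.] [492.6 -75. ] [52.8 40.1] 75.6
scene strap [282, 184, 27, 32, 280] zmin/max [ 72. 109. 147.] [526.9 142.3] [37.2 42.4] 101.0
scene strap [403, 203, 57, 38, 842] zmin/max [71. 84. 86.] [731.9 -23.8] [119.5  43. ] 85.9
scene red [295, 180, 15, 7, 47] zmin/max [153. 156. 158.] [529.7 121.8] [36.3  6.2] 11.0
scene brass [299, 213, 14, 11, 102] zmin/max [75. 82. 87.] [531.9 111. ] [15.2 27.1] 98.0
scene tape [259, 234, 95, 40, 447] zmin/max [19. 25. 31.] [498.   75.6] [ 96.4 198.6] 136.2
scene table z 8.394347917162204e-05
```

```bash
python3 - <<'E'
from h import *
for p,ys in(((.532,.111,.15),(99.4,45,-5,-10,-80.6,-130,-185,-190)),((.493,-.075,.06),(76.2,-103.8)),((.493,-.075,.22),(76.2,-103.8))):
    for y in ys:
        j=ik(p,quat(np.radians(y))); print(p,y,None if j is None else np.round(j,2))
z=np.load("pics/top.npz"); im,d,T=z["im"],z["d"],z["T"]; P=cloud("top",d,T); h=cv2.cvtColor(im,cv2.COLOR_RGB2HSV)
m=(h[...,0]>160)&(h[...,0]<176)&(h[...,1]>80)&(P[...,0]<.5)&(P[...,1]<.05)
print(np.nanmedian(P[m],0),np.nanmax(P[m],0),np.nanmin(P[m],0))
E
```

```text
(0.532, 0.111, 0.15) 99.4 [ 0.12  0.56 -0.59  1.87  0.41  0.84 -0.52]
(0.532, 0.111, 0.15) 45 [-0.    0.53 -0.43  1.88  0.29  0.8  -1.37]
(0.532, 0.111, 0.15) -5 [-0.11  0.51 -0.28  1.88  0.19  0.78 -2.15]
(0.532, 0.111, 0.15) -10 [-0.12  0.51 -0.26  1.88  0.18  0.77 -2.22]
(0.532, 0.111, 0.15) -80.6 [-0.98  0.77  1.03  1.92 -0.82  0.94 -2.52]
(0.532, 0.111, 0.15) -130 [ 0.51  0.85 -1.28  1.85  0.9   1.17  1.35]
(0.532, 0.111, 0.15) -185 [ 0.27  0.62 -0.83  1.86  0.57  0.91  0.65]
(0.532, 0.111, 0.15) -190 [ 0.27  0.62 -0.82  1.86  0.56  0.91  0.58]
(0.493, -0.075, 0.06) 76.2 [ 0.3   0.61 -0.36  2.04  0.4   0.55 -0.58]
(0.493, -0.075, 0.06) -103.8 [-0.49  0.76  0.75  2.08 -0.88  0.65 -2.51]
(0.493, -0.075, 0.22) 76.2 [ 0.4   0.37 -0.47  1.92  0.21  0.9  -0.41]
(0.493, -0.075, 0.22) -103.8 [-0.79  0.73  1.3   1.97 -0.8   1.09 -2.52]
[ 0.40396    -0.00085977  0.09057537] [0.41530869 0.01007839 0.09389771] [ 0.39508246 -0.01011778  0.05098654]
```

```bash
cat >> h.py <<'E'
C=np.array([.5317,.1115]); CY=np.radians(99.4)
ey=np.array([np.cos(CY),np.sin(CY)]); ex=np.array([ey[1],-ey[0]])
def car(x,y,z): return [*(C+ex*x+ey*y),z]
E
python3 - <<'E'
from h import *
q=quat(CY); grab(30)
def tip(a,gap,off): 
    y=52-.085e3*np.cos(a)+gap*np.sin(a)+off; z=64+85*np.sin(a)+gap*np.cos(a); return car(0,y/1000,z/1000)
s=tip(1.157,17,11)
move_ptp([s[0],s[1],.26],q); line_to(s,velocity=.2)
print(read_t())
for a in(1.1,.9,.7,.5,.3,.12): r=line_to(tip(a,2,11*min(1,a/.5)),velocity=.12)
p=tip(0,2,0); p[2]-=.003
print(line_to(p,velocity=.04,f_stop=12),read_ee_pos(),read_wrist_force(),read_t())
p=np.array(read_ee_pos()); line_to([p[0],p[1],.12],velocity=.2)
move_ptp([*C,.2],q)
im,d,T=shot("wrist"); save("w1",im); np.savez("pics/w1",im=im,d=d,T=T); print(read_t())
E
```

```text
4.2583
True [0.53766513 0.0800559  0.06530875] [-7.82640498 -1.77096615 27.61867873] 6.4
7.3083
```

View pics/w1.png

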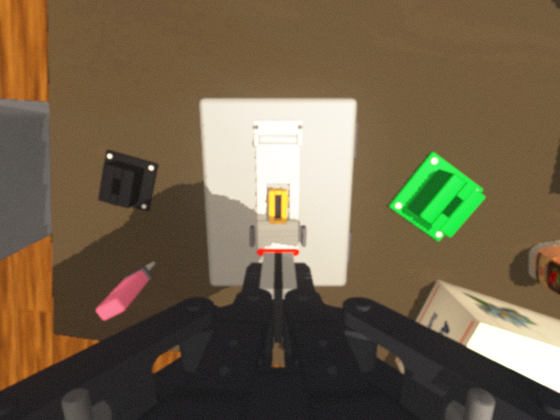

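The wrist view shows the strap closed between the cheeks, with the brass head and its slot at (278,206).

```bash
python3 - <<'E'
from h import *
z=np.load("pics/w1.npz"); im,d,T=z["im"],z["d"],z["T"]; P=cloud("wrist",d,T)
h=cv2.cvtColor(im,cv2.COLOR_RGB2HSV).astype(int)
m=(h[...,0]>14)&(h[...,0]<30)&(h[...,1]>120)&(h[...,2]>60); m[:170]=0;m[240:]=0;m[:,:255]=0;m[:,305:]=0
def rep(m,zz,o=C):
    v,u=np.nonzero(m); Q=np.array([ray("wrist",T,a,b,zz) for a,b in zip(u,v)])[:,:2]
    r=cv2.minAreaRect((Q*1000).astype(np.float32)); b=np.array(cv2.boxPoints(r)); e=b[1]-b[0]; g=b[2]-b[1]; L=e if np.hypot(*e)>np.hypot(*g) else g
    c=np.array(r[0])/1000; print("n",len(u),"px",u.mean(),v.mean(),c,r[1],np.degrees(np.arctan2(L[1],L[0]))%180,"car xy mm",1000*(c-o)@ex,1000*(c-o)@ey)
rep(m,.085)
bb=cv2.boundingRect(m.astype(np.uint8)); g=h[...,2]<60; s=np.zeros_like(m); x,y,w,hh=bb; s[y+2:y+hh-2,x+3:x+w-3]=g[y+2:y+hh-2,x+3:x+w-3]
rep(s,.085); print(bb)
# key view, same relative pose
open_jaws()
S=np.array([.493,-.075]); SY=np.radians(76.2)
move_ptp([*S,.219],quat(SY))
im,d,T=shot("wrist"); np.savez("pics/w2",im=im,d=d,T=T); save("w2",im)
h=cv2.cvtColor(im,cv2.COLOR_RGB2HSV).astype(int)
k=(h[...,0]>3)&(h[...,0]<17)&(h[...,1]>170)&(h[...,2]>90)
P=cloud("wrist",d,T); k&=(np.hypot(P[...,0]-S[0],P[...,1]-S[1])<.035)
print("z",np.nanpercentile(P[k][:,2],[5,50,95]))
k&=P[...,2]>.097
v,u=np.nonzero(k); Q=np.array([ray("wrist",T,a,b,.104) for a,b in zip(u,v)])[:,:2]
r=cv2.minAreaRect((Q*1000).astype(np.float32)); print("key",r,u.mean(),v.mean(),read_t(),read_ee_pos())
E
```

```text
n 545 px 277.4036697247706 205.3724770642202 [0.53202484 0.11274595] (16.59576416015625, 27.89454460144043) 99.41805 car xy mm 0.5239751772747652 1.1761633731836876Traceback (most recent call last):
  File "<stdin>", line 11, in <module>
  File "<stdin>", line 6, in rep
IndexError: too many indices for array: array is 1-dimensional, but 2 were indexed
```

```bash
python3 - <<'E'
from h import *
z=np.load("pics/w1.npz"); im,d,T=z["im"],z["d"],z["T"]
V=cv2.cvtColor(im,cv2.COLOR_RGB2HSV)[...,2].astype(int); s=np.zeros(V.shape,bool); w=V[192:220,270:287]; print(w[14]); s[192:220,270:287]=w<.55*np.percentile(w,85)
def fit(s,z,T):
    v,u=np.nonzero(s); Q=np.array([ray("wrist",T,a,b,z) for a,b in zip(u,v)])[:,:2]*1000
    return u.mean(),v.mean(),cv2.minAreaRect(Q.astype(np.float32)),Q.mean(0)
f=fit(s,.085,T); print("slot",f,(f[3]/1000-C)@ex*1000,(f[3]/1000-C)@ey*1000)
open_jaws()
S=np.array([.493,-.075]); SY=np.radians(76.2)
move_ptp([*S,.219],quat(SY))
im,d,T=shot("wrist"); np.savez("pics/w2",im=im,d=d,T=T); save("w2",im)
h=cv2.cvtColor(im,cv2.COLOR_RGB2HSV).astype(int); P=cloud("wrist",d,T)
k=(h[...,0]>3)&(h[...,0]<17)&(h[...,1]>170)&(h[...,2]>90)&(np.hypot(P[...,0]-S[0],P[...,1]-S[1])<.035)
print("z",np.nanpercentile(P[k][:,2],[5,50,95])); print("key",fit(k&(P[...,2]>.097),.104,T),read_t(),read_ee_pos())
E
```

```text
[255 255 255 255 250 173 108  95  96  98 151 240 255 255 255 255 255]
slot (np.float64(277.4468085106383), np.float64(207.20212765957447), ((531.7282104492188, 111.98078155517578), (3.2038416862487793, 18.080116271972656), 9.482064247131348), array([532.10953849, 111.92916832])) 0.47413360654040865 0.35651725056059513
z [0.03856788 0.09533239 0.2983348 ]
key (np.float64(287.97285067873304), np.float64(312.9366515837104), ((480.3551330566406, -188.25523376464844), (196.3711700439453, 174.98565673828125), 41.68790054321289), array([ 479.27424369, -174.23359025])) 8.9333 [ 0.49326628 -0.07415059  0.2190286 ]
```

View pics/w2.png

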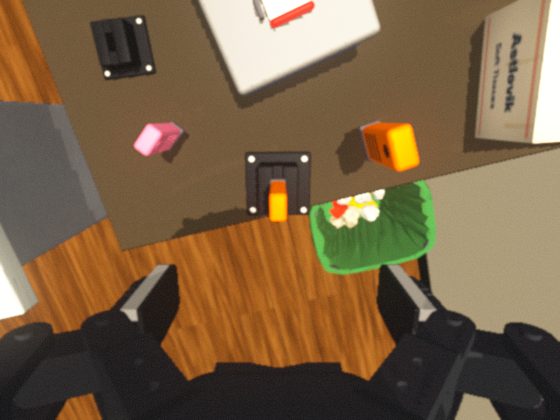

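The wrist view shows the orange key in the black stand at (278,203), aligned with the image columns.

```bash
python3 - <<'E'
from h import *
z=np.load("pics/w2.npz"); im,d,T=z["im"],z["d"],z["T"]
h=cv2.cvtColor(im,cv2.COLOR_RGB2HSV).astype(int)
k=(h[...,0]>3)&(h[...,0]<17)&(h[...,1]>170)&(h[...,2]>90); k[:175]=0;k[228:]=0;k[:,262:]&=True;k[:,:260]=0;k[:,298:]=0
for v in range(178,226,6):
    u=np.nonzero(k[v])[0]
    if len(u): print(v,u.min(),u.max(),h[v,int(u.mean())],np.round(d[v,int(u.mean())],3))
S=np.array([.493,-.075]); a=np.radians(76.2); sy=np.array([np.cos(a),np.sin(a)]); sx=np.array([sy[1],-sy[0]])
for u,v,zz in((277.7,200,.104),): 
    p=ray("wrist",T,u,v,zz)[:2]; print(p,(p-S)@sx*1000,(p-S)@sy*1000)
P=cloud("wrist",d,T); q=P[k&(P[...,2]>.1)]; q=q[:,:2]-S; print(len(q),np.percentile(q@sx*1000,[2,50,98]),np.percentile(q@sy*1000,[2,50,98]))
t=np.abs(P[...,2]-.04)<.004; t&=np.hypot(P[...,0]-S[0],P[...,1]-S[1])<.04; q=P[t][:,:2]; print("block",cv2.minAreaRect((q*1000).astype(np.float32)))
E
```

```text
184 270 285 [ 13 255 231] 0.3
190 269 286 [ 13 255 234] 0.274
196 268 287 [ 25 255 255] 0.265
202 268 287 [ 26 255 255] 0.264
208 268 287 [ 25 255 255] 0.267
214 268 296 [ 24 255 255] 0.27
220 260 297 [ 18 255 255] 0.27
[ 0.49536147 -0.06870217] 0.7910651145251947 6.679329120444758
36 [-6.27686337 -5.45273202  5.28533217] [-11.08826174  -1.8186503   11.5342247 ]
block ((493.2956237792969, -74.64542388916016), (48.82207489013672, 39.48648452758789), 77.09004211425781)
```

```bash
python3 - <<'E'
from h import *
S=np.array([.4932,-.0748]); q=quat(np.radians(76.4))
line_to([*S,.06],q,velocity=.12,f_stop=8); print(read_ee_pos(),read_t())
grab(80); print(read_opening(),read_grip_force(),read_ee_pos(),read_wrist_force())
line_to([*S,.2],velocity=.15); print(read_opening(),read_wrist_force())
move_ptp([*C,.2],quat(CY)); line_to([.5320,.1118,.152],velocity=.15)
im,d,T=shot("wrist"); np.savez("pics/w3",im=im,d=d,T=T); save("w3",im[100:400,130:430].repeat(2,0).repeat(2,1)); print(read_t(),read_ee_pos(),read_wrist_force())
E
```

```text
[ 0.49351931 -0.07484448  0.06053266] 10.4083
0.15138933033482344 77.76986718177795 [ 0.49321559 -0.07479885  0.06017601] [-1.86052619 -0.50360385  5.20434065]
0.1537040406321596 [ 0.42006054 -0.09048917 -0.6458102 ]
13.4417 [0.53241963 0.11159197 0.15279976] [ 0.40370847 -0.46302537 -1.7585096 ]
```

View pics/w3.png

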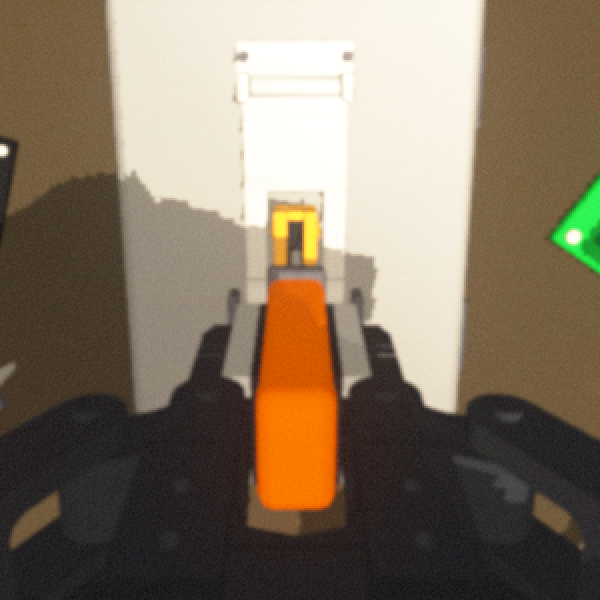

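The wrist view shows the key's blade (crop 296,258) in line with the slot (295,238), so I'm inserting it.

```bash
python3 - <<'E'
from h import *
print(line_to([.5320,.1118,.124],quat(CY),velocity=.03,f_stop=4),read_ee_pos(),read_wrist_force(),read_t())
print(read_torque(),read_opening())
E
```

```text
True [0.53182581 0.11175072 0.12426545] [-0.01722156 -0.88068756  5.57458468] 14.3167
[ 0.02412522 -0.06796348 -0.02176723] 0.15373595805706475
```

```bash
python3 - <<'E'
from h import *
print(line_to([.5320,.1118,.1173],quat(CY),velocity=.02,f_stop=12),read_ee_pos(),read_wrist_force(),read_t())
z=read_ee_pos()[2]
if z<.1195:
    for dg in(20,40,60,80,95,103):
        line_to([.5320,.1118,.1172],quat(CY-np.radians(dg)),velocity=.001 if 0 else .05)
        print(dg,np.round(read_ee_pos(),4),np.round(read_wrist_force(),1),np.round(read_torque(),2),round(read_t(),2))
E
```

```text
True [0.53200521 0.11188704 0.11788202] [-2.19590077 -0.92971213 13.22755236] 14.7
20 [0.5322 0.1119 0.1179] [-3.5 -1.2 14.6] [-0.45  0.97  0.02] 15.2
40 [0.5322 0.1118 0.1179] [-2.6 -3.3 15.2] [-0.63  0.75 -0.  ] 15.7
60 [0.5323 0.1118 0.1179] [-1.8 -2.4 14.5] [-0.69  0.68  0.  ] 16.2
80 [0.5323 0.1116 0.1179] [-2.4 -2.7 15.2] [-0.79  0.72 -0.01] 16.7
95 [0.5326 0.1118 0.1179] [-0.1 -1.8 14.1] [-0.57  0.24 -0.04] 17.11
103 [0.5325 0.1116 0.1179] [-0.5 -3.5 13.4] [-0.82  0.21  0.11] 17.4
```

```bash
python3 - <<'E'
from h import *
for dg in(106,109):
    line_to([.5320,.1118,.1172],quat(CY-np.radians(dg)),velocity=.05); print(dg,np.round(read_wrist_force(),1),np.round(read_torque(),2))
line_to([.5320,.1118,.1245],velocity=.03); print(read_ee_pos(),read_wrist_force(),read_torque())
line_to([.5320,.1118,.175],quat(CY-np.radians(100)),velocity=.08)
im,d,T=shot("wrist"); np.savez("pics/w4",im=im,d=d,T=T); save("w4",im[60:360,130:430].repeat(2,0).repeat(2,1))
P=cloud("wrist",d,T); h=cv2.cvtColor(im,cv2.COLOR_RGB2HSV); m=(h[...,0]>14)&(h[...,0]<30)&(h[...,1]>120)&(np.hypot(P[...,0]-C[0],P[...,1]-C[1])<.02)
print("head z",np.nanpercentile(P[m][:,2],[10,50,90]),m.sum(),read_t())
im,d,T=shot("top"); P=cloud("top",d,T); h=cv2.cvtColor(im,cv2.COLOR_RGB2HSV); print(read_opening())
E
```

```text
106 [-0.4 -2.2 13.9] [-0.77  0.23  0.21]
109 [-1.1 -3.6 14.4] [-0.88  0.25  0.3 ]
[0.53233505 0.11152331 0.12475303] [ 0.75666299 -3.22133198  4.47416628] [-0.81360665 -0.42277147  0.29576162]
head z [0.08274666 0.2165614  0.21743009] 1970 19.125
0.15394219984993263
```

View pics/w4.png

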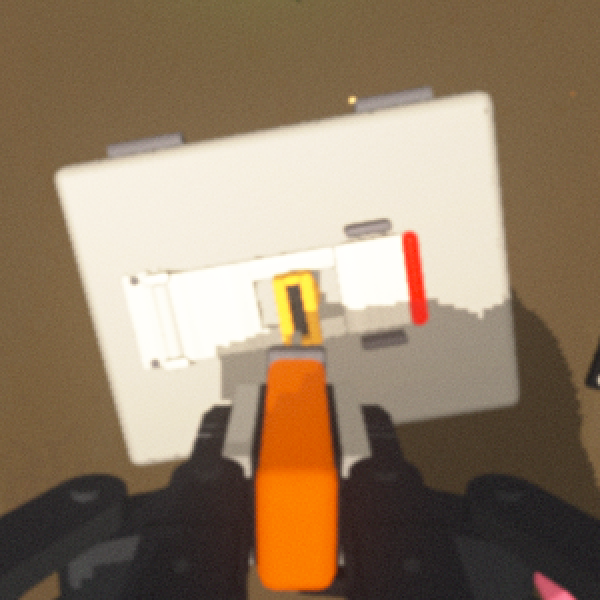

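The head now sits crosswise over the strap, and the spring force at the top shows it is up. Next I return the key to its stand.

```bash
python3 - <<'E'
from h import *
S=np.array([.4932,-.0748]); q=quat(np.radians(76.4))
line_to([.5320,.1118,.2],velocity=.15); move_ptp([*S,.2],q); line_to([*S,.105],velocity=.15)
line_to([*S,.066],velocity=.08,f_stop=10); print(read_ee_pos(),read_wrist_force())
print(line_to([*S,.057],velocity=.02,f_stop=5),read_ee_pos(),read_wrist_force(),read_t())
E
```

```text
[ 0.49332824 -0.07474001  0.06614799] [-0.10095159  0.07105133 -0.24855109]
True [ 0.49354624 -0.07489998  0.06015224] [-1.74483056 -0.34278439 12.79221854] 22.7333
```

```bash
python3 - <<'E'
from h import *
open_jaws(); S=np.array(read_ee_pos())[:2]; line_to([*S,.2],velocity=.15); line_to([S[0]-.03,S[1]-.2,.25],velocity=.2); wait(.5)
im,d,T=shot("top"); P=cloud("top",d,T); save("end",im[150:300,240:440].repeat(4,0).repeat(4,1))
h=cv2.cvtColor(im,cv2.COLOR_RGB2HSV)
m=(h[...,0]>14)&(h[...,0]<26)&(h[...,1]>90)&(P[...,2]>.07)&(P[...,2]<.1)&(np.hypot(P[...,0]-C[0],P[...,1]-C[1])<.03)
print("head z",np.nanpercentile(P[m][:,2],[5,50,90]),m.sum(),cv2.minAreaRect((P[m][:,:2]*1000).astype(np.float32)))
k=(h[...,0]>4)&(h[...,0]<16)&(h[...,1]>190)&(np.hypot(P[...,0]-.493,P[...,1]+.075)<.03)
print("key",np.nanmax(P[k][:,2]),cv2.minAreaRect((P[k][:,:2]*1000).astype(np.float32)),read_t(),read_wrist_force())
E
```

```text
head z [0.07678148 0.08435071 0.08625038] 56 ((531.7462768554688, 112.09612274169922), (26.961929321289062, 13.945091247558594), 13.028594017028809)
key 0.10618763743789905 ((493.3260192871094, -74.77112579345703), (23.628639221191406, 13.763023376464844), 76.76054382324219) 26.25 [ 0.09223348 -0.3739742  -0.8665659 ]
```

View pics/end.png

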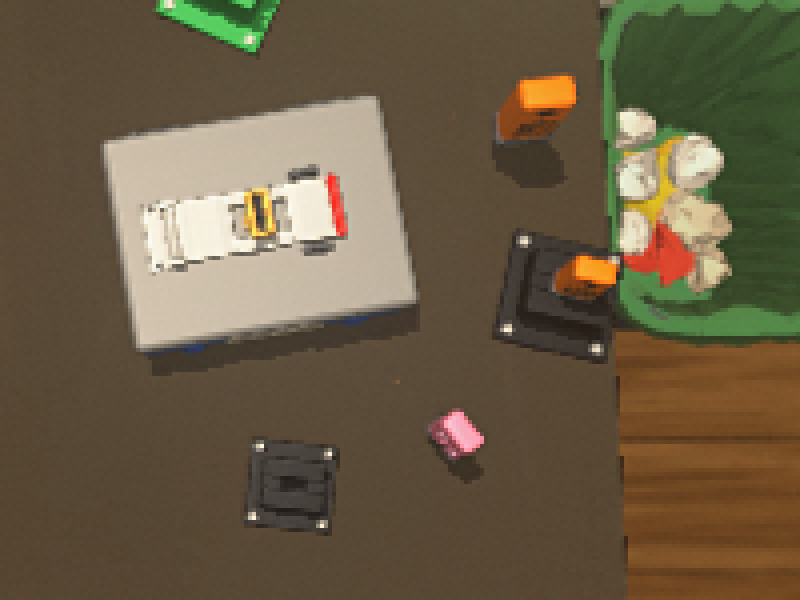

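The closing view shows the hasp down, the head crosswise and up at z = 84 mm (crop 260,212), and the key upright in its stand (crop 590,275).

```bash
python3 -c "
from workcell import *
print(sign_off())"
```

```text
the job is handed in; nothing more can be done
None
```

The hasp is closed, the stud is turned to its stop and sprung back up, the key stands fully down in its stand, and the job was handed in at about 26 s; the verdict was not shown.

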